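Hook the stationery tray out from under the desk shelf

ROBOT

A 7-joint arm with a two-finger parallel gripper is mounted at the origin on the work surface. World frame = base frame: x ahead of the robot, y to its left, z up, the work surface at z = 0. Lengths are in m, angles in rad, forces in N, time in s.
With the tool pointing down it reaches from about 0.4 to 0.85 m from the base axis. Payload 10.4 kg.
Tool frame: the origin (TCP) lies midway between the tips of the shut fingers; the grasp point (between the pads) lies 19 mm behind it; z points along the fingers, y is the line along which they close (so a half turn about z gives the same grasp; the last joint's range is limited). The gripper opens to 87 mm and grips with 3 to 60 N. Pads are 19 mm wide; open, the fingers measure 117 mm over their backs; the gripper's body (75 mm by 190 mm) begins 51 mm behind the grasp point.
Start: joints at [1.099, 0.332, -0.065, 1.46, 0.022, 1.35, -0.088], TCP at [0.271, -0.563, 0.223] pointing down, gripper open.
Joint ranges: [-2.6, 2.6], [-0.5, 2.12], [-1.47, 1.34], [0.16, 2.42], [-1.27, 4.41], [0.06, 2.06], [-2.6, 2.6]. Speed limits (rad/s): [2.22, 2.22, 2.79, 2.79, 3.14, 3.14, 3.14].

INTERFACE

Orientations are given as a unit quaternion [x, y, z, w].
In Python, from bench import r gives the robot as it stands.
- The arm moves only by the tool move_arm, never from a script. Its argument "targets" is a list of rows, each a list of 3 entries, a list of its own where there are three numbers: the shift along the tool's x, y, z in cm, then the turn, a rotation vector about the tool's x, y, z in rad, then the opening in per cent of the stroke, from 0 (shut) to 100 (fully open). In form: [[[x, y, z], [wx, wy, wz], gripper], ...]. A call has 1 to 20 rows; each row shifts and turns the commanded pose from where the row before left it, along the tool's axes as they then stand; what a row does not reach is not made up. A row lasts 1/8 s, in which the tool goes at most 62.5 mm and 10.7 degrees, less where a joint would pass 70% of its speed; a pose out of reach is approached as far as the arm can. A call with a gripper value outside its range is refused whole. The fingers move at their own pace and stop on an object; "grip_force" is the grip in N (left out, the last holds). Time passes only in rows, so rows that do not move let the fingers close. It gives the time, the measured TCP pose, the force, the opening and the grip force at its end, in the units of the state.
- r.read_state(): the state, without advancing time (a new reading comes with each control period).
- r.camera(name): name is "scene" or "side" or "wrist"; returns a dict with "image" (384x512x3 uint8, blue, green, red), "vertical_fov" (degrees; the focal length in pixels is half the picture's height over the tangent of half this angle, whatever the lens; pixels are square), "cx", "cy" (the principal point, pixels), "cam_to_world" (4x4, takes a point from camera to world coordinates). Camera axes: x right, y down, z forward; pixel columns grow to the right and rows downward; lengths in m; the calibration is good to about 2 mm. A picture is of the moment at which its call begins. There is no depth.
- r.close_job(): hands the job in; it is judged then, once.
The state is a dict: "time": time; "joint_positions": joint angles; "joint_vel": joint speeds; "joint_torque": joint torques, N m; "ee_pos": TCP position; "eef_rot": TCP orientation; "ft_force": force on the tool from outside, world axes, zero at the start; "torque": the same for the moment, N m; "width": finger opening in m; "grip_force": force on a finger pad.
Only numpy, scipy, OpenCV 4.12 (cv2) and the standard library are available. Lean on these libraries where they do the work, as an engineer would, in place of code of your own. Each camera call takes 0.05 s, during which the arm holds its last target. There are 200 camera calls.

TASK

Take the pull hook by its wooden handle block, lower its bent tip into the wire loop of the stationery tray and, with the hook, drag the tray out from under the organiser's shelf until its front bears against the two screw-set stop pads in the mouth; keep pulling it lightly against the pads, with roughly 10 N, for about a second, never hauling or bumping it against them with 20 N or more. Then unhook, leave the tray out in the mouth, and stand the hook upright on the open desk out in front of the organiser. Touch the tray with nothing but the hook and leave the other desk things alone.

Things in the scene. Friction and masses are not known exactly. Their poses are not given: they have to be found in the camera images.
- hook: Pull hook, 0.18 kg, rigid, standing on the desk. Upright dark-wood handle block 44 (x) x 24 (y) mm, 80 mm high incl. a black foot 50 x 44 x 8 mm; origin = centre of the foot's underside. Grip across the 24 mm (y), 55 mm above the underside. A 7 mm steel rod leaves the block along +x, axis 38 mm above the underside, and bends down at its far end.
- hook_tip (a point): Lowest point of the hook's bent-down end (hook frame 157.5, 0, 6.5 mm; axes as the hook's). The bent end is a 7 mm rod at x = 158 mm reaching 31 mm below the rod's axis; its last few mm curl back towards the handle to x = 150 mm.
- tray: White plastic stationery tray, 110 (x) x 100 (y) x 36 mm high, 0.3 to 0.55 kg, loose, sliding flat on the organiser's base board; origin = centre of its underside; front face looks to -x. In front a level U-shaped pull loop of 6 mm steel wire: side wires at y = +-17 mm, cross bar at x = -84 mm, wire axis 20 mm above the underside.
- tray_loop (a point): Middle of the loop's clear opening, 26 mm (x) by 28 mm (y), at the height of the wire's axis (tray frame -69, 0, 20 mm; axes as the tray's). Always in the open, in front of the shelf's edge.
- organiser: Plywood desk organiser, fixed. Origin: desk height, middle of its mouth; channel along x, mouth to -x, deeper is +x. Base 6 mm thick, x -12 to 238 mm; side walls 62 mm high, 108 mm apart; open above to x = 105 mm, then a shelf (books on it to 110 mm high). The tray's front starts at x = 75 to 95 mm and meets the stop pads at x = 0 to 30 mm; the pads do not give way.
- stops: Two fixed brackets in the organiser's mouth (same frame as the organiser), each with a rigid steel stop pad 22 mm wide (y), top 31 mm above the desk, on a brass thumbscrew; 64 mm free between them for loop and hook. The pads' inner faces stand level with each other at x = 0 to 30 mm, screwed to a different setting each time. This pose does not tell the setting: feel for it.
- mug: White mug, 76 mm wide, 90 mm high, bystander; origin under its centre.
- pot: Black pen pot, 72 mm wide, 100 mm high, bystander; origin under its centre.
- stapler: Black stapler, 125 (x) x 36 x 50 mm high, bystander; origin under its centre.
Things that resemble listed ones, but are neither listed nor needed, are in the scene too. Leave any green look-alike of the hook alone.

How it is judged:
On the way, in this order (a step that is already met when the one before it is completed fails the run):
1. the hook's tip is down inside the tray's loop while the tray is still under the shelf (z of hook_tip in the frame of tray_loop below -0.006 m and x of hook_tip in the frame of tray_loop between -0.014 and 0.014 m and y of hook_tip in the frame of tray_loop between -0.015 and 0.015 m and x of tray in the frame of organiser above 0.095 m), for 0.1 s.
2. with the hook in the loop, the tray is pulled against the stop pads with 5 to 15 N for half a second (z of hook_tip in the frame of tray_loop below -0.004 m and x of hook_tip in the frame of tray_loop between -0.014 and 0.014 m and contact force between tray and stops between 5 and 15 N and contact force between hook and tray above 2 N), for 0.5 s.
At the end, for the whole second after the job is handed in: Tray flat and straight (0.05 rad) on the organiser's base, its front at most 32 mm behind the plane of the mouth (organiser x = 0), at rest; hook upright on its foot on the desk (tilt under 0.08 rad), at rest, touching neither, its tip over 50 mm in front of that plane (or 350 mm away) (x of tray in the frame of organiser between 0.052 and 0.087 m and z of tray in the frame of organiser below 0.01 m and angle between tray's own z axis and vertical below 0.05 rad and angle between the x axis of tray and the x axis of organiser, either way round below 0.05 rad and linear speed of each of tray, hook below 0.01 m/s and angle between hook's own z axis and vertical below 0.08 rad and height (world z) of hook below 0.005 m and contact force between hook and organiser below 0.1 N and contact force between hook and tray below 0.1 N and (x of hook_tip in the frame of organiser below -0.05 m or horizontal distance between hook_tip and organiser above 0.35 m)).
It fails at once if the robot's fingers or arm touch the tray (contact force between any of the fingers, the arm and tray above 0.5 N).
It fails at once if the tray is pressed or bumped against the stop pads with 20 N or more (contact force between tray and stops above 20 N).
It fails at once if the hook hauls on or strikes the tray with more than 25 N (contact force between hook and tray above 25 N).
It fails at once if the hook strikes the organiser or its stops with more than 20 N (contact force between hook and organiser above 20 N).
It fails at once if a bystander is moved more than 20 mm or tipped over (distance of any of mug, pot, stapler from where it was at the start of the episode above 0.02 m or angle between any of mug, pot, stapler's own z axis and vertical above 0.3 rad).
It also fails if it takes over 67 s, if anything falls off the work surface, if the arm or the gripper's body presses on something with over 40 N, if the wrist force passes 120 N, or if a joint passes its speed limit or range.

## Working session

There is one attempt and no reset: what is moved stays moved. The work goes in short steps, Python scripts to look and compute and a tool call to move; the robot and the scene stay as the last step left them, time stands still between calls to the robot, and variables do not carry over. Pictures are saved under pics/ and viewed, at most 13 in all, crops included, and the job is handed in when it is done.

Besides the shell and the picture viewer there is one more tool, called after "Request:" in YAML: its name, and indented under it one key for each argument. move_arm: Moves the arm, as the interface text tells. Its arguments: {"type":"object","properties":{"targets":{"type":"array"},"grip_force":{"type":"number"}},"required":["targets"]}

```bash
mkdir -p pics
cat > h.py <<'E'
import numpy as np, cv2
from bench import r
def ray(c,u,v):
    f=192/np.tan(np.radians(c['vertical_fov'])/2)
    M=np.array(c['cam_to_world']); d=M[:3,:3]@np.array([(u-c['cx'])/f,(v-c['cy'])/f,1.]); return M[:3,3],d
def onz(c,u,v,z):
    o,d=ray(c,u,v); return o+d*(z-o[2])/d[2]
def proj(c,p):
    f=192/np.tan(np.radians(c['vertical_fov'])/2)
    q=np.linalg.inv(np.array(c['cam_to_world']))@np.append(p,1); return q[0]/q[2]*f+c['cx'],q[1]/q[2]*f+c['cy']
E
python3 - <<'E'
from h import *
import pickle
cs={n:r.camera(n) for n in("scene","side")}
pickle.dump(cs,open('c0.pkl','wb'))
for n,c in cs.items():
    print(n,c['vertical_fov'],c['cx'],c['cy'],np.round(c['cam_to_world'],3).tolist())
    cv2.imwrite(f'pics/{n}0.png',cv2.resize(c['image'],(800,600),interpolation=cv2.INTER_CUBIC))
s=r.read_state();print(s)
E
```

```text
scene 56.55919853017126 255.7437164377036 185.8701817824405 [[0.188, 0.808, -0.558, 1.069], [0.982, -0.153, 0.108, -0.138], [0.002, -0.568, -0.823, 0.711], [0.0, 0.0, 0.0, 1.0]]
side 49.202298555146385 255.02181740376574 187.36702295211668 [[-0.995, -0.065, 0.082, 0.502], [-0.104, 0.61, -0.785, 0.78], [0.001, -0.79, -0.614, 0.708], [0.0, 0.0, 0.0, 1.0]]
{'time': 0.1, 'joint_positions': array([ 1.0993859 ,  0.33278961, -0.06470682,  1.46087183,  0.02159671,
        1.34991372, -0.08852279]), 'joint_vel': array([ 3.48667385e-04, -2.81219157e-03, -2.17167504e-04, -1.23077637e-03,
        1.44244341e-03, -3.16737541e-05,  9.48823263e-04]), 'joint_torque': array([ 1.41154906e-03, -6.24547791e+01,  2.44762836e-02, -3.90714240e+01,
       -6.16432261e-02,  3.66021926e-02,  1.17976460e-04]), 'ee_pos': array([ 0.27102889, -0.56277899,  0.22183851]), 'eef_rot': array([ 9.74926159e-01,  2.22527683e-01, -1.69619020e-04, -6.20827975e-04]), 'ft_force': array([-0.40289848, -0.19481248, -0.04506625]), 'torque': array([ 0.09371636, -0.01734203,  0.00682443]), 'grip_force': 0.0, 'width': 0.08699354048732784}
```

View pics/scene0.png

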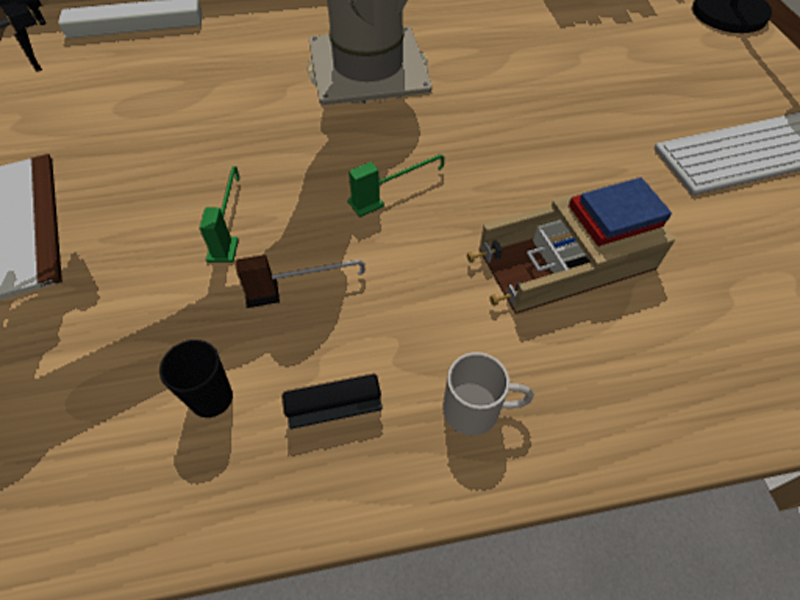

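View pics/side0.png

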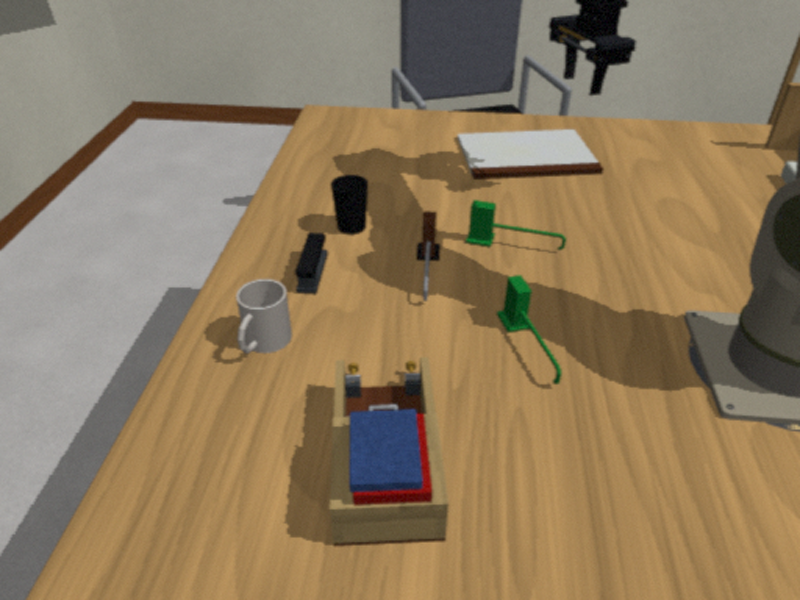

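Scene: wooden hook at (258,280) with grey rod to (362,267). The look-alikes are the green hooks at (215,235) and (365,190), which are rejected by colour. The organiser is at (570,245), mouth to the left, with the loop at (540,260). Next, a close crop of hook and organiser.

Run:
```python
from h import *
import pickle
cs=pickle.load(open('c0.pkl','rb'))
i=cs['scene']['image']
a=cv2.resize(i[155:205,145:245],(800,400)[:2],interpolation=cv2.INTER_CUBIC)[:, :]
b=cv2.resize(i[110:205,295:437],(800,535),interpolation=cv2.INTER_CUBIC)
a=cv2.resize(a,(400,200)); 
cv2.imwrite('pics/crop1.png',cv2.resize(np.vstack([cv2.resize(i[152:202,145:245],(600,300),interpolation=cv2.INTER_CUBIC),cv2.resize(i[125:175,295:395],(600,300),interpolation=cv2.INTER_CUBIC)]),(600,600)))
```

```text
(no output)
```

View pics/crop1.png

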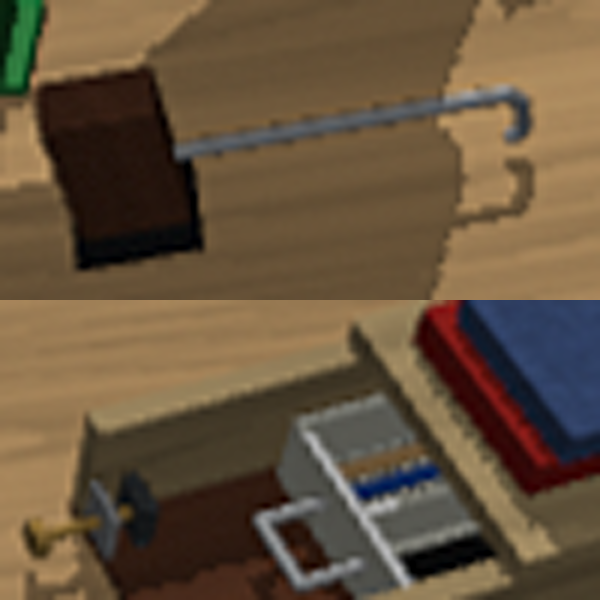

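Crop: the wooden hook is confirmed, with the rod running from (178,152) to (510,95) in the upper crop. The loop bar runs from (262,518) to (300,583) in the lower crop.

Run:
```python
from h import *
import pickle
cs=pickle.load(open('c0.pkl','rb'));c=cs['scene']
T=lambda u,v,z:onz(c,145+u/6,152+v/6,z)
B=lambda u,v,z:onz(c,295+u/6,125+(v-300)/6,z)
p=[T(*x) for x in((38,88,.08),(152,68,.08),(172,108,.08),(55,125,.08))];print('top',np.round(p,3),np.mean(p,0))
a,b=T(178,152,.038),T(512,95,.038);print('rod',a,b,np.linalg.norm(b-a),np.degrees(np.arctan2(*(b-a)[1::-1])))
d=(b-a)/np.linalg.norm(b-a);print('origin',a-d*.022,'or',b-d*.158)
l=[B(262,518,.026),B(300,583,.026)];print('loop bar',l,np.mean(l,0))
t=[B(300,420,.042),B(405,590,.042)];print('trayfront',t)
w=[B(92,420,.062),B(350,352,.062)];e=w[1]-w[0];print('wall',w,np.degrees(np.arctan2(e[1],e[0])))
# organiser walls in full pic
F=lambda u,v,z:onz(c,u/1.5625,v/1.5625,z)
w=[F(517,297,.062),F(672,243,.062)];e=w[1]-w[0];print('near wall',w,np.degrees(np.arctan2(e[1],e[0])),np.linalg.norm(e))
s=cs['side'];G=lambda u,v,z:onz(s,u/1.5625,v/1.5625,z)
print('side rod',G(427,243,.038),G(426,290,.038), 'loop bar',G(383,408,.026),'foot',G(429,258,0),'wall outer',G(334,361,.062),G(426,361,.062),'back',G(332,514,.062),G(444,507,.062))
```

```text
top [[ 0.547 -0.273  0.08 ]
 [ 0.546 -0.231  0.08 ]
 [ 0.566 -0.225  0.08 ]
 [ 0.566 -0.268  0.08 ]] [ 0.55611868 -0.24940063  0.08      ]
rod [ 0.55431786 -0.22990959  0.038     ] [ 0.55082483 -0.0984894   0.038     ] 0.13146659567364188 91.52250960803991
origin [ 0.55490239 -0.25190182  0.038     ] or [ 0.55502284 -0.25643362  0.038     ]
loop bar [array([0.57102839, 0.16588222, 0.026     ]), array([0.60558455, 0.17029234, 0.026     ])] [0.58830647 0.16808728 0.026     ]
trayfront [array([0.5361884 , 0.19057115, 0.042     ]), array([0.6272769 , 0.20217722, 0.042     ])]
wall [array([0.53668281, 0.09893561, 0.062     ]), array([0.52077419, 0.21295238, 0.062     ])] 97.943127726115
near wall [array([0.67108216, 0.10760894, 0.062     ]), array([0.62046777, 0.36672141, 0.062     ])] 101.0528375427674 0.2640096350801601
side rod [ 0.55460681 -0.23160585  0.038     ] [ 0.54629301 -0.08955153  0.038     ] loop bar [0.58713011 0.1678792  0.026     ] foot [ 0.55025077 -0.23830509  0.        ] wall outer [0.66250191 0.11969144 0.062     ] [0.53293709 0.10600384 0.062     ] back [0.62002283 0.36269385 0.062     ] [0.49576468 0.34055824 0.062     ]
```

Request:
move_arm:
  targets:
    - [[4.9, -1.9, 0.3], [0, 0, 0], 60]
    - [[4.9, -1.9, 0.3], [0, 0, 0], 60]
    - [[4.9, -1.9, 0.3], [0, 0, 0], 60]
    - [[4.9, -1.9, 0.3], [0, 0, 0], 60]
    - [[4.9, -2, 0.3], [0, 0, 0], 60]
    - [[4.9, -2, 0.3], [0, 0, 0], 60]
    - [[4.9, -2, 0.3], [0, 0, 0], 60]
    - [[4.7, -1.9, 0.3], [0, 0, 0], 60]
    - [[0, 0, 0], [0, 0, -0.165], 60]
    - [[0, 0, 0], [0, 0, -0.165], 60]
    - [[0, 0, 0], [0, 0, -0.165], 60]
    - [[0, 0, 0], [0, 0, -0.165], 60]
    - [[0, 0, 0], [0, 0, -0.165], 60]
    - [[0, 0, 0], [0, 0, -0.165], 60]
    - [[0, 0, 0], [0, 0, -0.167], 60]
    - [[0, 0, 0], [0, 0, 0], 60]

```text
time: 2.1
ee_pos: [0.5551, -0.2543, 0.1982]
eef_rot: [0.695, 0.719, -0.0, -0.0]
ft_force: [-0.7, 0.1, -0.7]
width: 0.0524
grip_force: 0.0
```

Run:
```python
from h import *
import pickle
c=r.camera('wrist');pickle.dump(c,open('w1.pkl','wb'))
cv2.imwrite('pics/w1.png',cv2.resize(c['image'],(800,600),interpolation=cv2.INTER_CUBIC))
print(np.round(c['cam_to_world'],3).tolist(),c['vertical_fov'])
s=r.read_state();print(s['ee_pos'],s['eef_rot'],s['joint_positions'],s['time'])
i=c['image'];h=cv2.cvtColor(i,cv2.COLOR_BGR2HSV)
```

```text
[[0.999, 0.033, 0.008, 0.553], [0.034, -0.969, -0.243, -0.189], [-0.001, 0.244, -0.97, 0.361], [0.0, 0.0, 0.0, 1.0]] 65.83999678571665
[ 0.55513282 -0.25427522  0.19824606] [ 6.95991900e-01  7.18049584e-01 -4.22463924e-05 -2.61623298e-04] [ 0.71722609  0.35160071 -0.45829979  1.51541239  0.15810543  1.31197634
  0.27382352] 2.15
```

View pics/w1.png

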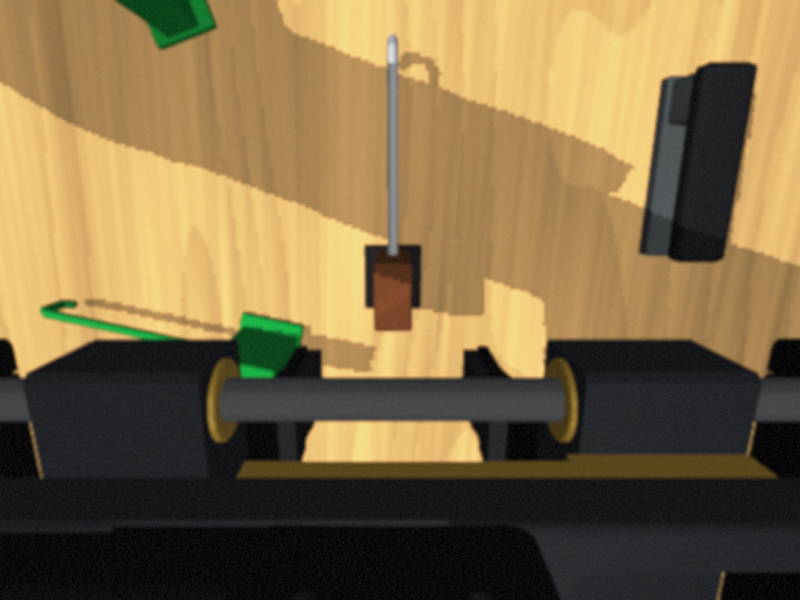

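The wrist view shows the wooden block at (393,290), its rod running straight up to (392,38), and a green block on the left at (268,345) near a finger.

Run:
```python
from h import *
import pickle
c=pickle.load(open('w1.pkl','rb'));G=lambda u,v,z:onz(c,u/1.5625,v/1.5625,z)
a,b=G(393,255,.038),G(392,37,.038);print('rod',a,b,np.linalg.norm(b-a),np.degrees(np.arctan2(*(b-a)[1::-1])))
d=(b-a)/np.linalg.norm(b-a)
print('orig from end',b-d*.1615,'from start',a-d*.022)
print('top',G(393,330,.08),G(393,262,.08),'foot front',G(393,246,.008), 'foot sides',G(366,300,.004),G(420,300,.004))
print('green',G(240,345,.08),G(303,325,.08),G(270,375,.08))
s=r.read_state()
from scipy.spatial.transform import Rotation as R
print(R.from_quat(s['eef_rot']).as_matrix().round(4))
```

```text
rod [ 0.55519927 -0.23235625  0.038     ] [ 0.54984709 -0.0953927   0.038     ] 0.13706809293760822 92.23783114440967
orig from end [ 0.55615328 -0.25676953  0.038     ] from start [ 0.55605832 -0.25433948  0.038     ]
top [ 0.55655106 -0.27432905  0.08      ] [ 0.55505701 -0.23101791  0.08      ] foot front [ 0.55516984 -0.22951334  0.008     ] foot sides [ 0.53530553 -0.27331793  0.004     ] [ 0.57802331 -0.27186927  0.004     ]
green [ 0.45922704 -0.28763893  0.08      ] [ 0.49961796 -0.27296317  0.08      ] [ 0.4777624  -0.30752723  0.08      ]
[[-3.120e-02  9.995e-01 -4.000e-04]
 [ 9.995e-01  3.120e-02  3.000e-04]
 [ 3.000e-04 -4.000e-04 -1.000e+00]]
```

Request:
move_arm:
  targets:
    - [[0, 0.1, 3], [0, 0, 0], 50]
    - [[0, 0, 4], [0, 0, 0], 50]
    - [[0, 0, 4], [0, 0, 0], 50]
    - [[0, 0, 3], [0, 0, 0], 50]
    - [[0, 0, 2.2], [0, 0, 0], 50]
    - [[0, 0, 0], [0, 0, 0], 50]
    - [[0, 0, 0], [0, 0, 0], 10]
    - [[0, 0, 0], [0, 0, 0], 10]
    - [[0, 0, 0], [0, 0, 0], 10]
    - [[0, 0, 0], [0, 0, 0], 10]
    - [[0, 0, -2], [0, 0, 0], 10]
    - [[0, 0, -3], [0, 0, 0], 10]
    - [[0, 0, -3], [0, 0, 0], 10]
    - [[0, 0, -2], [0, 0, 0], 10]
  grip_force: 45

```text
time: 3.9
ee_pos: [0.5569, -0.2543, 0.1391]
eef_rot: [0.695, 0.719, 0.0, 0.001]
ft_force: [0.4, 0.0, -1.2]
width: 0.0237
grip_force: 45.0
```

Request:
move_arm:
  targets:
    - [[3, 1, 0], [0, 0, 0], 10]
    - [[4, 1, 0], [0, 0, 0], 10]
    - [[5, 1.2, 0], [0, 0, 0], 10]
    - [[4.2, 1.2, 0], [0, 0, 0], 10]
    - [[4, 1, 0], [0, 0, -0.055], 10]
    - [[2, 0.5, 0], [0, 0, -0.055], 10]
    - [[0, 0, 0], [0, 0, 0], 10]
    - [[0, 0, 0], [0, 0, 0], 10]

```text
time: 4.9
ee_pos: [0.6062, -0.0323, 0.1364]
eef_rot: [0.655, 0.756, -0.001, 0.0]
ft_force: [0.5, -1.2, -2.3]
width: 0.0238
grip_force: 45.0
```

Run:
```python
from h import *
import pickle
c=r.camera('wrist');cs=r.camera('scene');cd=r.camera('side');pickle.dump((c,cs,cd),open('w2.pkl','wb'))
cv2.imwrite('pics/w2.png',cv2.resize(c['image'][:260],(800,406),interpolation=cv2.INTER_CUBIC))
s=r.read_state();print(s['ee_pos'],s['eef_rot'],s['ft_force'],s['time'])
```

```text
[ 0.6062855  -0.031957    0.13651664] [ 6.55031816e-01  7.55601200e-01 -3.23583402e-04  2.02732868e-04] [-0.60004282  0.51274077 -0.77703455] 5.05
```

View pics/w2.png

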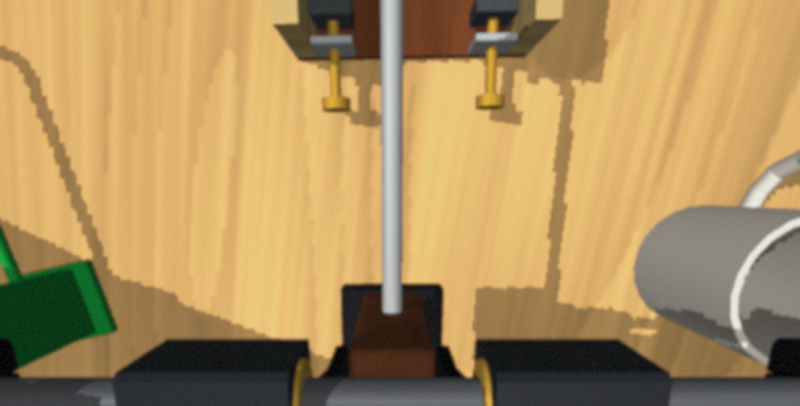

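The wrist view shows the mouth edge from (300,58) to (522,58), brass thumbscrews at (335,102) and (490,100), and the rod at (392,·), a little left of centre.

Run:
```python
from h import *
import pickle
from scipy.spatial.transform import Rotation as R
c,cs,cd=pickle.load(open('w2.pkl','rb'));G=lambda u,v,z:onz(c,u/1.5625,v/1.5625,z)
s=r.read_state();M=R.from_quat(s['eef_rot']).as_matrix();h=np.degrees(np.arctan2(M[1,0],M[0,0]));print('tool head',h)
a,b=G(300,58,.003),G(522,57,.003);print('mouth edge',a,b,(a+b)/2,np.linalg.norm(b-a),'head',np.degrees(np.arctan2(*(b-a)[1::-1]))+90)
k,l=G(335,102,.02),G(490,100,.02);print('screws z.02',k,l,(k+l)/2,np.linalg.norm(l-k),np.degrees(np.arctan2(*(l-k)[1::-1]))+90)
hz=s['ee_pos'][2]-.036
a,b=G(392,310,hz+.041),G(392,2,hz+.041);print('rod',a,b,'head',np.degrees(np.arctan2(*(b-a)[1::-1])))
i=np.vstack([cv2.resize(cs['image'][110:180,285:385],(430,300),interpolation=cv2.INTER_CUBIC),cv2.resize(cd['image'][200:270,200:300],(430,300),interpolation=cv2.INTER_CUBIC)])
cv2.imwrite('pics/c2.png',i)
```

```text
tool head 98.15587251100273
mouth edge [0.53352202 0.09872685 0.003     ] [0.6610206 0.1174859 0.003    ] [0.59727131 0.10810637 0.003     ] 0.12887121661694254 head 98.36995950069993
screws z.02 [0.55863324 0.0754305  0.02      ] [0.6442302  0.08871844 0.02      ] [0.60143172 0.08207447 0.02      ] 0.08662221968056334 98.82407387722502
rod [ 0.60276919 -0.00788524  0.14151664] [0.58917735 0.08696036 0.14151664] head 98.15524350316429
```

View pics/c2.png

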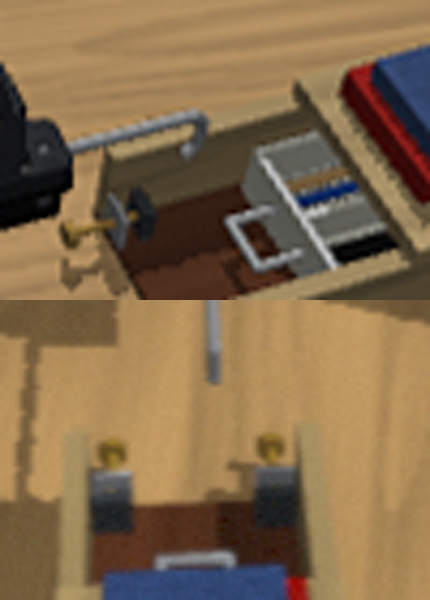

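Run:
```python
from h import *
import pickle
c,cs,cd=pickle.load(open('w2.pkl','rb'))
S=lambda u,v,z:onz(cs,285+u/4.3,110+v/4.286,z)
D=lambda u,v,z:onz(cd,200+u/4.3,200+(v-300)/4.286,z)
print('tip scene',S(190,153,.107),'bend end',S(207,122,.1385),'side tip',D(213,382,.107))
print('bar',S(232,218,.026),S(262,268,.026),'side bar',D(159,562,.026),D(233,555,.026))
print('expected tip',[.6063-.1575*.142,-.032+.1575*.99])
```

```text
tip scene [0.58342597 0.12330514 0.107     ] bend end [0.59069938 0.12422578 0.1385    ] side tip [0.58224673 0.12179108 0.107     ]
bar [0.56975055 0.16704056 0.026     ] [0.60703518 0.17212843 0.026     ] side bar [0.60462099 0.16975215 0.026     ] [0.56814838 0.16116886 0.026     ]
expected tip [0.583935, 0.12392500000000001]
```

Request:
move_arm:
  targets:
    - [[1, 1.1, 0], [0, 0, -0.005], 10]
    - [[2, 0, 0], [0, 0, 0], 10]
    - [[2, 0, 0], [0, 0, 0], 10]
    - [[0.9, 0, 0], [0, 0, 0], 10]
    - [[0, 0, 1.5], [0, 0, 0], 10]
    - [[0, 0, 2], [0, 0, 0], 10]
    - [[0, 0, 2], [0, 0, 0], 10]
    - [[0, 0, 0.7], [0, 0, 0], 10]
    - [[0, 0, 0], [0, 0, 0], 10]
    - [[0, 0, 0], [0, 0, 0], 10]

```text
time: 6.3
ee_pos: [0.609, 0.0299, 0.0752]
eef_rot: [0.652, 0.758, 0.0, 0.0]
ft_force: [0.3, 0.3, -1.3]
width: 0.0238
grip_force: 45.0
```

Run:
```python
from h import *
import pickle
cs=r.camera('scene');cd=r.camera('side');pickle.dump((cs,cd),open('w3.pkl','wb'))
i=np.vstack([cv2.resize(cs['image'][120:170,310:380],(420,300),interpolation=cv2.INTER_CUBIC),cv2.resize(cd['image'][220:270,210:280],(420,300),interpolation=cv2.INTER_CUBIC)])
cv2.imwrite('pics/c3.png',i)
s=r.read_state();print(s['ee_pos'],s['eef_rot'],s['ft_force'],s['time'])
```

```text
[0.6090389  0.02991359 0.07530469] [6.52147129e-01 7.58092141e-01 4.19393289e-04 5.02745091e-04] [ 0.63484767  1.21172977 -0.89472854] 6.4
```

View pics/c3.png

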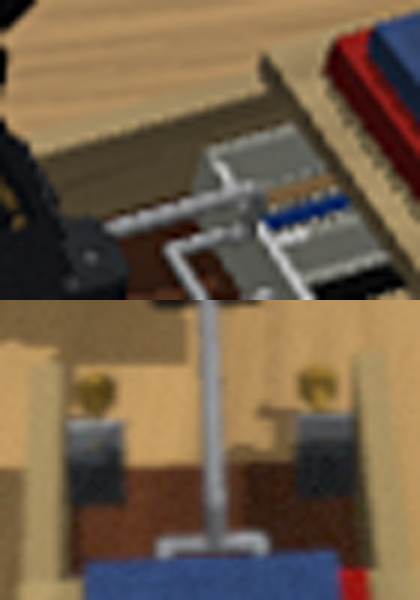

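The hook end is above the loop. In the scene crop the tip is at about (240,232) and the bar corner at (178,248). In the side crop the rod is centred between the loop wires at (213,545).

Run:
```python
from h import *
import pickle
cs,cd=pickle.load(open('w3.pkl','rb'))
S=lambda u,v,z:onz(cs,310+u/6,120+v/6,z)
D=lambda u,v,z:onz(cd,210+u/6,220+(v-300)/6,z)
print('tip',S(240,234,.0458),'bar corner',S(178,248,.026), 'side bar ends',D(162,546,.026),D(266,543,.026),'rod end',D(215,545,.077))
d=np.array([-.1465,.9892]);t=np.array([.609,.0299])+.1575*d;print('tip pred',t)
```

```text
tip [0.58365806 0.18600151 0.0458    ] bar corner [0.57148373 0.16829094 0.026     ] side bar ends [0.60462229 0.1693791  0.026     ] [0.56752436 0.16401731 0.026     ] rod end [0.57942464 0.21274215 0.077     ]
tip pred [0.58592625 0.185699  ]
```

Request:
move_arm:
  targets:
    - [[0, 0, 0.8], [0, 0, 0], 10]
    - [[0, 0, 0.8], [0, 0, 0], 10]
    - [[0, 0, 0.8], [0, 0, 0], 10]
    - [[0, 0, 0.8], [0, 0, 0], 10]
    - [[0, 0, 0], [0, 0, 0], 10]
    - [[0, 0, 0], [0, 0, 0], 10]

```text
time: 7.15
ee_pos: [0.6087, 0.0299, 0.0427]
eef_rot: [0.652, 0.758, 0.0, 0.0]
ft_force: [0.2, 0.1, -1.3]
width: 0.0234
grip_force: 45.0
```

Run:
```python
from h import *
import pickle
cs=r.camera('scene');cd=r.camera('side')
i=np.vstack([cv2.resize(cs['image'][120:170,310:380],(420,300),interpolation=cv2.INTER_CUBIC),cv2.resize(cd['image'][220:270,210:280],(420,300),interpolation=cv2.INTER_CUBIC)])
cv2.imwrite('pics/c4.png',i)
s=r.read_state();print(s['ee_pos'],s['ft_force'],s['torque'],s['time'])
```

```text
[0.60881765 0.02991362 0.04295023] [-0.08662366 -0.25428711 -1.35221603] [-0.01349617 -0.0640584  -0.01169177] 7.25
```

View pics/c4.png

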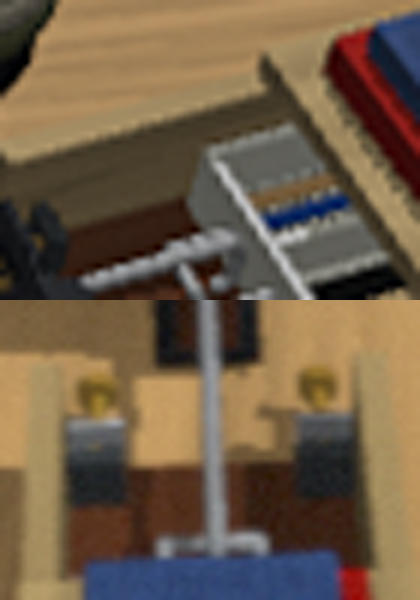

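Request:
move_arm:
  targets:
    - [[-0.2, 0, 0], [0, 0, 0], 10]
    - [[-0.2, 0, 0], [0, 0, 0], 10]
    - [[-0.2, 0, 0], [0, 0, 0], 10]
    - [[-0.2, 0, 0], [0, 0, 0], 10]
    - [[-0.2, 0, 0], [0, 0, 0], 10]
    - [[-0.2, 0, 0], [0, 0, 0], 10]
    - [[-0.2, 0, 0], [0, 0, 0], 10]
    - [[-0.2, 0, 0], [0, 0, 0], 10]
    - [[-0.2, 0, 0], [0, 0, 0], 10]
    - [[-0.2, 0, 0], [0, 0, 0], 10]
    - [[-0.2, 0, 0], [0, 0, 0], 10]
    - [[-0.2, 0, 0], [0, 0, 0], 10]
    - [[-0.2, 0, 0], [0, 0, 0], 10]
    - [[-0.2, 0, 0], [0, 0, 0], 10]
    - [[-0.2, 0, 0], [0, 0, 0], 10]
    - [[-0.2, 0, 0], [0, 0, 0], 10]
    - [[-0.2, 0, 0], [0, 0, 0], 10]
    - [[-0.2, 0, 0], [0, 0, 0], 10]

```text
time: 9.5
ee_pos: [0.6139, -0.0059, 0.0425]
eef_rot: [0.652, 0.758, -0.0, 0.0]
ft_force: [0.0, 1.1, -2.7]
width: 0.0242
grip_force: 45.0
```

Request:
move_arm:
  targets:
    - [[-0.1, 0, 0], [0, 0, 0], 10]
    - [[-0.1, 0, 0], [0, 0, 0], 10]
    - [[-0.1, 0, 0], [0, 0, 0], 10]
    - [[-0.1, 0, 0], [0, 0, 0], 10]
    - [[-0.1, 0, 0], [0, 0, 0], 10]
    - [[-0.1, 0, 0], [0, 0, 0], 10]
    - [[-0.1, 0, 0], [0, 0, 0], 10]
    - [[-0.1, 0, 0], [0, 0, 0], 10]
    - [[-0.1, 0, 0], [0, 0, 0], 10]
    - [[-0.1, 0, 0], [0, 0, 0], 10]
    - [[-0.1, 0, 0], [0, 0, 0], 10]

```text
time: 10.88
ee_pos: [0.6156, -0.0167, 0.0425]
eef_rot: [0.652, 0.758, -0.0, 0.0]
ft_force: [-0.6, 2.4, -2.1]
width: 0.0237
grip_force: 45.0
```

Run:
```python
from h import *
import pickle
cs=r.camera('scene');cd=r.camera('side');pickle.dump((cs,cd),open('w5.pkl','wb'))
i=np.vstack([cv2.resize(cs['image'][120:170,300:370],(420,300),interpolation=cv2.INTER_CUBIC),cv2.resize(cd['image'][220:270,210:280],(420,300),interpolation=cv2.INTER_CUBIC)])
cv2.imwrite('pics/c5.png',i)
s=r.read_state();print(s['ee_pos'],s['ft_force'],s['time'])
D=lambda u,v,z:onz(cd,210+u/6,220+(v-300)/6,z)
o=np.array([.5955,.120]);d=np.array([-.148,.989])
for p in((97,503,.02),(325,496,.02),(97,503,.031),(325,496,.031)): print((D(*p)[:2]-o)@d)
```

```text
[ 0.61560608 -0.01688161  0.04258494] [ 0.42076489  1.56908469 -1.26967993] 10.975
0.019841968899875925
0.019988655775964932
0.030181613462474048
0.030325954434644333
```

View pics/c5.png

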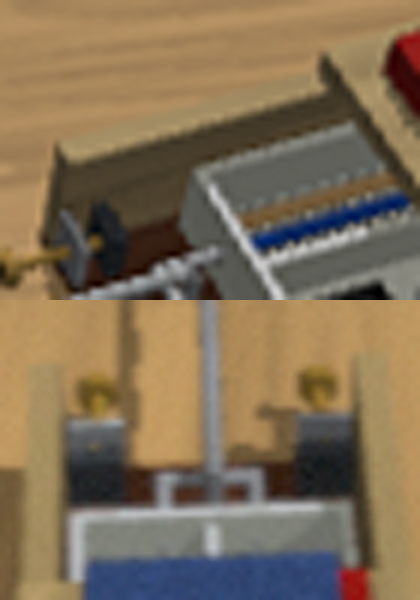

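The tray has slid out straight. The loop bar is at about (210,475) in the side crop and the front is still behind the pads at (97,480) and (325,480), estimated 12–32 mm to go.

Request:
move_arm:
  targets:
    - [[-0.1, 0, 0], [0, 0, 0], 10]
    - [[-0.1, 0, 0], [0, 0, 0], 10]
    - [[-0.1, 0, 0], [0, 0, 0], 10]
    - [[-0.1, 0, 0], [0, 0, 0], 10]
    - [[-0.1, 0, 0], [0, 0, 0], 10]
    - [[-0.1, 0, 0], [0, 0, 0], 10]
    - [[-0.1, 0, 0], [0, 0, 0], 10]
    - [[-0.1, 0, 0], [0, 0, 0], 10]
    - [[-0.1, 0, 0], [0, 0, 0], 10]
    - [[-0.1, 0, 0], [0, 0, 0], 10]

```text
time: 12.22
ee_pos: [0.6171, -0.0266, 0.0426]
eef_rot: [0.652, 0.758, 0.0, 0.0]
ft_force: [-0.4, 2.6, -2.8]
width: 0.0237
grip_force: 45.0
```

Request:
move_arm:
  targets:
    - [[-0.05, 0, 0], [0, 0, 0], 10]
    - [[-0.05, 0, 0], [0, 0, 0], 10]
    - [[-0.05, 0, 0], [0, 0, 0], 10]
    - [[-0.05, 0, 0], [0, 0, 0], 10]

```text
time: 12.72
ee_pos: [0.6174, -0.0285, 0.0426]
eef_rot: [0.652, 0.758, 0.0, 0.0]
ft_force: [-0.5, 1.4, -2.0]
width: 0.0238
grip_force: 45.0
```

Request:
move_arm:
  targets:
    - [[-0.05, 0, 0], [0, 0, 0], 10]
    - [[-0.05, 0, 0], [0, 0, 0], 10]
    - [[-0.05, 0, 0], [0, 0, 0], 10]
    - [[-0.05, 0, 0], [0, 0, 0], 10]

```text
time: 13.22
ee_pos: [0.6176, -0.0305, 0.0426]
eef_rot: [0.652, 0.758, -0.0, 0.0]
ft_force: [-1.4, 2.2, -3.0]
width: 0.0239
grip_force: 45.0
```

Request:
move_arm:
  targets:
    - [[-0.05, 0, 0], [0, 0, 0], 10]
    - [[-0.05, 0, 0], [0, 0, 0], 10]
    - [[-0.05, 0, 0], [0, 0, 0], 10]
    - [[-0.05, 0, 0], [0, 0, 0], 10]

```text
time: 13.72
ee_pos: [0.618, -0.0325, 0.0426]
eef_rot: [0.652, 0.758, -0.0, 0.0]
ft_force: [-0.3, 2.2, -2.5]
width: 0.024
grip_force: 45.0
```

Request:
move_arm:
  targets:
    - [[-0.05, 0, 0], [0, 0, 0], 10]
    - [[-0.05, 0, 0], [0, 0, 0], 10]
    - [[-0.05, 0, 0], [0, 0, 0], 10]
    - [[-0.05, 0, 0], [0, 0, 0], 10]

```text
time: 14.22
ee_pos: [0.6183, -0.0345, 0.0425]
eef_rot: [0.652, 0.758, -0.0, 0.0]
ft_force: [-0.4, 2.8, -2.3]
width: 0.0241
grip_force: 45.0
```

Request:
move_arm:
  targets:
    - [[-0.05, 0, 0], [0, 0, 0], 10]
    - [[-0.05, 0, 0], [0, 0, 0], 10]
    - [[-0.05, 0, 0], [0, 0, 0], 10]
    - [[-0.05, 0, 0], [0, 0, 0], 10]

```text
time: 14.72
ee_pos: [0.6185, -0.0364, 0.0426]
eef_rot: [0.652, 0.758, -0.0, 0.0]
ft_force: [0.3, 2.0, -2.7]
width: 0.0236
grip_force: 45.0
```

Request:
move_arm:
  targets:
    - [[-0.05, 0, 0], [0, 0, 0], 10]
    - [[-0.05, 0, 0], [0, 0, 0], 10]
    - [[-0.05, 0, 0], [0, 0, 0], 10]
    - [[-0.05, 0, 0], [0, 0, 0], 10]

```text
time: 15.22
ee_pos: [0.6189, -0.0384, 0.0426]
eef_rot: [0.652, 0.758, -0.0, 0.0]
ft_force: [-0.5, 2.5, -2.0]
width: 0.0233
grip_force: 45.0
```

Request:
move_arm:
  targets:
    - [[-0.05, 0, 0], [0, 0, 0], 10]
    - [[-0.05, 0, 0], [0, 0, 0], 10]
    - [[-0.05, 0, 0], [0, 0, 0], 10]
    - [[-0.05, 0, 0], [0, 0, 0], 10]

```text
time: 15.72
ee_pos: [0.6191, -0.0404, 0.0426]
eef_rot: [0.652, 0.758, -0.0, 0.0]
ft_force: [0.7, 2.4, -2.3]
width: 0.024
grip_force: 45.0
```

Request:
move_arm:
  targets:
    - [[-0.05, 0, 0], [0, 0, 0], 10]
    - [[-0.05, 0, 0], [0, 0, 0], 10]
    - [[-0.05, 0, 0], [0, 0, 0], 10]
    - [[-0.05, 0, 0], [0, 0, 0], 10]

```text
time: 16.23
ee_pos: [0.6194, -0.0423, 0.0426]
eef_rot: [0.652, 0.758, -0.0, 0.0]
ft_force: [-1.3, 2.1, -1.6]
width: 0.0239
grip_force: 45.0
```

Request:
move_arm:
  targets:
    - [[-0.05, 0, 0], [0, 0, 0], 10]
    - [[-0.05, 0, 0], [0, 0, 0], 10]
    - [[-0.05, 0, 0], [0, 0, 0], 10]
    - [[-0.05, 0, 0], [0, 0, 0], 10]

```text
time: 16.73
ee_pos: [0.6197, -0.0444, 0.0425]
eef_rot: [0.652, 0.758, -0.0, 0.0]
ft_force: [-0.4, 1.9, -3.0]
width: 0.0234
grip_force: 45.0
```

Request:
move_arm:
  targets:
    - [[-0.05, 0, 0], [0, 0, 0], 10]
    - [[-0.05, 0, 0], [0, 0, 0], 10]
    - [[-0.05, 0, 0], [0, 0, 0], 10]
    - [[-0.05, 0, 0], [0, 0, 0], 10]

```text
time: 17.23
ee_pos: [0.62, -0.0463, 0.0426]
eef_rot: [0.652, 0.758, -0.0, 0.0]
ft_force: [0.2, 3.2, -2.0]
width: 0.0237
grip_force: 45.0
```

Request:
move_arm:
  targets:
    - [[-0.05, 0, 0], [0, 0, 0], 10]
    - [[-0.05, 0, 0], [0, 0, 0], 10]
    - [[-0.05, 0, 0], [0, 0, 0], 10]
    - [[-0.05, 0, 0], [0, 0, 0], 10]

```text
time: 17.73
ee_pos: [0.6204, -0.0483, 0.0426]
eef_rot: [0.652, 0.758, 0.0, 0.0]
ft_force: [0.4, 1.4, -2.4]
width: 0.0239
grip_force: 45.0
```

Request:
move_arm:
  targets:
    - [[-0.05, 0, 0], [0, 0, 0], 10]
    - [[-0.05, 0, 0], [0, 0, 0], 10]
    - [[-0.05, 0, 0], [0, 0, 0], 10]
    - [[-0.05, 0, 0], [0, 0, 0], 10]

```text
time: 18.23
ee_pos: [0.6207, -0.0503, 0.0426]
eef_rot: [0.652, 0.758, -0.0, 0.0]
ft_force: [-0.6, 2.1, -2.0]
width: 0.0236
grip_force: 45.0
```

Request:
move_arm:
  targets:
    - [[-0.05, 0, 0], [0, 0, 0], 10]
    - [[-0.05, 0, 0], [0, 0, 0], 10]
    - [[-0.05, 0, 0], [0, 0, 0], 10]
    - [[-0.05, 0, 0], [0, 0, 0], 10]

```text
time: 18.73
ee_pos: [0.6207, -0.051, 0.0424]
eef_rot: [0.652, 0.758, 0.0, -0.001]
ft_force: [-0.5, 6.3, -3.3]
width: 0.0238
grip_force: 45.0
```

Contact with the pads: the force rose to 6 N while the arm lagged.

Request:
move_arm:
  targets:
    - [[-0.05, 0, 0], [0, 0, 0], 10]
    - [[-0.05, 0, 0], [0, 0, 0], 10]
    - [[0, 0, 0], [0, 0, 0], 10]

```text
time: 19.1
ee_pos: [0.6208, -0.0511, 0.0423]
eef_rot: [0.652, 0.759, 0.001, -0.001]
ft_force: [-0.9, 8.7, -3.0]
width: 0.0237
grip_force: 45.0
```

Request:
move_arm:
  targets:
    - [[-0.05, 0, 0], [0, 0, 0], 10]
    - [[-0.03, 0, 0], [0, 0, 0], 10]
    - [[0, 0, 0], [0, 0, 0], 10]
    - [[0, 0, 0], [0, 0, 0], 10]
    - [[0, 0, 0], [0, 0, 0], 10]

```text
time: 19.73
ee_pos: [0.6208, -0.0512, 0.0422]
eef_rot: [0.651, 0.759, 0.001, -0.001]
ft_force: [-1.5, 10.3, -5.0]
width: 0.0241
grip_force: 45.0
```

Request:
move_arm:
  targets:
    - [[0, 0, 0], [0, 0, 0], 10]
    - [[0, 0, 0], [0, 0, 0], 10]
    - [[0, 0, 0], [0, 0, 0], 10]
    - [[0, 0, 0], [0, 0, 0], 10]

```text
time: 20.23
ee_pos: [0.6208, -0.0512, 0.0422]
eef_rot: [0.651, 0.759, 0.001, -0.001]
ft_force: [-1.7, 10.7, -4.5]
width: 0.024
grip_force: 45.0
```

Request:
move_arm:
  targets:
    - [[0, 0, 0], [0, 0, 0], 10]
    - [[0, 0, 0], [0, 0, 0], 10]
    - [[0, 0, 0], [0, 0, 0], 10]
    - [[0, 0, 0], [0, 0, 0], 10]

```text
time: 20.72
ee_pos: [0.6208, -0.0512, 0.0422]
eef_rot: [0.651, 0.759, 0.001, -0.001]
ft_force: [-1.0, 10.2, -3.8]
width: 0.0235
grip_force: 45.0
```

Run:
```python
from h import *
cs=r.camera('scene');cd=r.camera('side')
i=np.vstack([cv2.resize(cs['image'][120:180,285:369],(420,300),interpolation=cv2.INTER_CUBIC),cv2.resize(cd['image'][190:250,200:284],(420,300),interpolation=cv2.INTER_CUBIC)])
cv2.imwrite('pics/c6.png',i)
s=r.read_state();print(s['ee_pos'],s['ft_force'],s['torque'],s['time'])
```

```text
[ 0.62083022 -0.05120614  0.04220882] [-0.73652427  9.81946502 -4.11771156] [ 2.21641812  0.107001   -0.08188605] 20.825
```

View pics/c6.png

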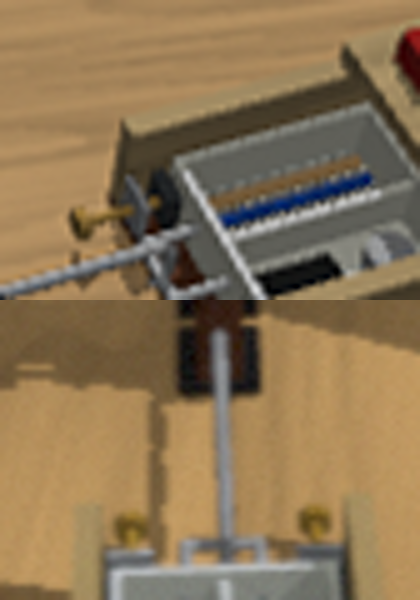

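Tray bears on the pads with the hook in the loop (side crop bar at (225,545)). About 10 N total was held for over a second. Now unload and unhook.

Request:
move_arm:
  targets:
    - [[0.1, 0, 0], [0, 0, 0], 10]
    - [[0.2, 0, 0], [0, 0, 0], 10]
    - [[0.2, 0, 0], [0, 0, 0], 10]
    - [[0.3, 0, 0], [0, 0, 0], 10]
    - [[0.3, 0, 0], [0, 0, 0], 10]
    - [[0.2, 0, 0], [0, 0, 0], 10]
    - [[0.1, 0, 0], [0, 0, 0], 10]
    - [[0, 0, 0], [0, 0, 0], 10]
    - [[0, 0, 0], [0, 0, 0], 10]

```text
time: 21.95
ee_pos: [0.6191, -0.0403, 0.0426]
eef_rot: [0.652, 0.758, -0.0, 0.0]
ft_force: [-0.6, -0.7, -1.7]
width: 0.024
grip_force: 45.0
```

Request:
move_arm:
  targets:
    - [[0, 0, -0.3], [0, 0, 0], 10]
    - [[0, 0, -0.3], [0, 0, 0], 10]
    - [[0, 0, -0.3], [0, 0, 0], 10]
    - [[0, 0, 0], [0, 0, 0], 10]

```text
time: 22.45
ee_pos: [0.6194, -0.0402, 0.052]
eef_rot: [0.652, 0.758, 0.0, 0.0]
ft_force: [-0.6, 0.1, -1.8]
width: 0.0237
grip_force: 45.0
```

Free so far, with the force at its baseline. Lift on.

Request:
move_arm:
  targets:
    - [[0, 0, -0.4], [0, 0, 0], 10]
    - [[0, 0, -0.4], [0, 0, 0], 10]
    - [[0, 0, -0.4], [0, 0, 0], 10]
    - [[0, 0, -0.4], [0, 0, 0], 10]
    - [[0, 0, 0], [0, 0, 0], 10]

```text
time: 23.08
ee_pos: [0.6194, -0.0402, 0.068]
eef_rot: [0.652, 0.758, 0.0, 0.0]
ft_force: [0.3, 0.2, -2.1]
width: 0.0238
grip_force: 45.0
```

Request:
move_arm:
  targets:
    - [[0, 0, -1.5], [0, 0, 0], 10]
    - [[0, 0, -2], [0, 0, 0], 10]
    - [[-1.5, -0.5, 0], [0, 0, 0], 10]
    - [[-3, -0.5, 0], [0, 0, 0], 10]
    - [[-3, -1, 0], [0, 0, 0], 10]
    - [[-3, -1, 0], [0, 0, 0], 10]
    - [[-2.5, 0, 0], [0, 0, 0], 10]
    - [[-1, 0, 0], [0, 0, 0], 10]
    - [[0, 0, 2], [0, 0, 0], 10]
    - [[0, 0, 2], [0, 0, 0], 10]
    - [[0, 0, 1.2], [0, 0, 0], 10]
    - [[0, 0, 0], [0, 0, 0], 10]
    - [[0, 0, 0], [0, 0, 0], 10]

```text
time: 24.7
ee_pos: [0.6108, -0.1828, 0.051]
eef_rot: [0.652, 0.758, 0.0, 0.0]
ft_force: [0.2, -0.2, -2.1]
width: 0.0237
grip_force: 45.0
```

Request:
move_arm:
  targets:
    - [[0, 0, 0.5], [0, 0, 0], 10]
    - [[0, 0, 0.5], [0, 0, 0], 10]
    - [[0, 0, 0.2], [0, 0, 0], 10]
    - [[0, 0, 0.1], [0, 0, 0], 10]
    - [[0, 0, 0], [0, 0, 0], 10]

```text
time: 25.32
ee_pos: [0.6105, -0.1831, 0.0377]
eef_rot: [0.652, 0.758, 0.0, 0.0]
ft_force: [0.6, -0.1, -1.3]
width: 0.0235
grip_force: 45.0
```

Request:
move_arm:
  targets:
    - [[0, 0, 0.1], [0, 0, 0], 10]
    - [[0, 0, 0.05], [0, 0, 0], 10]
    - [[0, 0, 0.05], [0, 0, 0], 10]
    - [[0, 0, 0], [0, 0, 0], 10]

```text
time: 25.82
ee_pos: [0.6106, -0.1831, 0.0374]
eef_rot: [0.652, 0.758, -0.0, 0.0]
ft_force: [-6.1, 1.1, 14.6]
width: 0.0238
grip_force: 45.0
```

Request:
move_arm:
  targets:
    - [[0, 0, -0.15], [0, 0, 0], 10]
    - [[0, 0, 0], [0, 0, 0], 28]
    - [[0, 0, 0], [0, 0, 0], 35]
    - [[0, 0, 0], [0, 0, 0], 45]
    - [[0, 0, 0], [0, 0, 0], 50]
    - [[0, 0, 0], [0, 0, 0], 50]
    - [[0, 0, -1], [0, 0, 0], 50]
    - [[0, 0, -3], [0, 0, 0], 50]
    - [[0, 0, -4], [0, 0, 0], 50]
    - [[0, 0, -4], [0, 0, 0], 50]
    - [[0, 0, -3], [0, 0, 0], 50]
    - [[0, 0, 0], [0, 0, 0], 50]

```text
time: 27.32
ee_pos: [0.6118, -0.1832, 0.1907]
eef_rot: [0.652, 0.758, 0.001, 0.002]
ft_force: [0.6, -0.4, -0.6]
width: 0.0433
grip_force: 0.0
```

Run:
```python
from h import *
cs=r.camera('scene')
cv2.imwrite('pics/f.png',cv2.resize(cs['image'][90:290,80:440],(800,444),interpolation=cv2.INTER_CUBIC))
s=r.read_state();print(s['ee_pos'],s['ft_force'],s['width'],s['time'])
```

```text
[ 0.61095929 -0.18311195  0.18865681] [ 0.1717645  -0.04583157 -1.37253262] 0.04331152054694406 27.375
```

View pics/f.png

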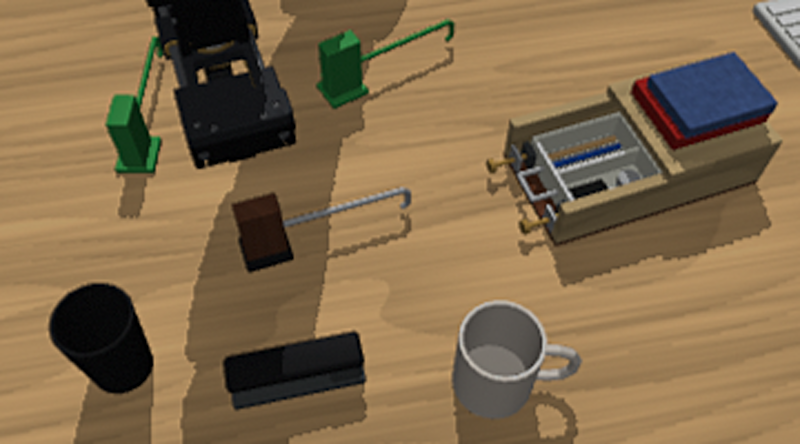

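The hook stands upright at (262,235), clear of the organiser, the tray is out in the mouth against the pads, and the bystanders are unmoved.

```bash
python3 -c "
from bench import r
print(r.close_job())"
```

```text
the job is handed in; nothing more can be done
None
```

I handed the job in at about 27 s, with no verdict returned. The tray is out against the stop pads after a pull of roughly 8–10 N held for over a second. The hook is unhooked and upright on the open desk in front of the organiser, and the last picture shows the other desk things unmoved.

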